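Drag the dropped pivot disc out from under the drying rack

TASK

The steel pivot disc of the banding wheel has slid under the low drying rack, behind the rack's low front rail, one length of which is missing. Take the probe by its wooden grip, reach in from the front over the rail, catch the disc from behind with the probe's turned-down end, feel gently for the open bay without forcing the disc against the rail, and drag it out through there until it lies flat on the bench wholly in front of the rack. Then set the probe down level on the bench, clear of the rack and of the disc, and let go; touch the disc with nothing but the probe, and leave the ware on the rack and the brush jar where they are.

Things in the scene. Friction and masses are not known exactly. Their poses are not given: they have to be found in the camera images.
- probe: Probe, 110 to 180 g: wooden grip block 44 (x) x 24 (y) x 72 high mm; a steel strip 20 wide, 16 to 20 mm above its underside, runs along +x to a turned-down end: a plate 58 wide, 4 thick, down to the underside, with 26 mm side ears pointing back to the block: a cup 50 mm wide inside, open to -x. Origin: centre of the block's underside. Grip the block across its 24 mm. It stands level on the bench.
- probe_cup (a point): Middle of the inner face (looking to the block) of the probe's turned-down end plate, at its lower edge: 145 mm ahead of the probe's origin along its x and level with it.
- disc: The dropped part: plain flat steel disc, 40 mm diameter, 10 mm thick, 80 to 125 g, flat on the bench under the rack, between the rail and the back, its centre 30 to 62 mm left or right of the rack's middle, so that an intact length of rail always lies at least partly in the way straight ahead. Origin: centre of its underside. Never push or pull it with more than 8 N.
- rack: Low fixed wooden rack, 300 mm wide (y), x from -45 to +65 mm: three slats along y (24 wide, 19 mm gaps), underside 46 and top 56 mm above the bench; end boards 12 mm thick (276 mm inside), closed sides. Front (-x) open but for the rail, back open. Origin: on the bench, midway between the ends, 45 mm behind the front edge; +x to the back, z up.
- rack_front (a point): Middle of the rack's front edge, at bench height. The front rail, fixed to the bench under the front slat, is 8 mm high and 10 mm thick, its back face 13 mm behind this edge. It has three bays, each 92 mm long, centred 92 mm left of the middle, at the middle and 92 mm right. Two hold a length of rail; the third, any of the three, is open. Which one is not measured: it must be felt.
- tagine: Bystander on the rack's left end (+y): small closed tagine, white cone lid on terracotta dish, 74 mm diameter, 92 mm high. Origin: centre of its underside.
- bowl: Bystander on the rack's right end (-y): terracotta bowl, 72 mm diameter, 45 mm high. Origin: centre of its underside.
- jar: Bystander on the bench right of the work: white jar with three brushes, 60 mm diameter, 172 mm high over the brushes. Origin: centre of its underside.
Not all that is in view belongs to the job. What is shaped like the probe but purple or red is not meant.

How it is judged:
On the way, in this order (a step that is already met when the one before it is completed fails the run):
1. the probe is lifted by its grip, clear of the bench (height (world z) of each of probe, probe_cup above 0.006 m and contact force between the fingers and probe above 1 N), for 0.2 s.
2. the probe's cup has hold of the disc under the rack (contact force between probe and disc above 0.1 N and x of disc in the frame of rack above -0.03 m and height (world z) of probe_cup below 0.009 m and horizontal distance between probe_cup and disc below 0.035 m).
3. the disc comes out past the front edge in the probe's cup (x of disc in the frame of rack below -0.05 m and height (world z) of probe_cup below 0.009 m and horizontal distance between probe_cup and disc below 0.035 m), for 0.1 s.
At the end, for the whole second after the job is handed in: Disc flat on the bench, at rest, its centre 21 to 205 mm ahead of the rack's front edge and within 200 mm of its middle line. Probe level on the bench (6 mm, 0.12 rad), at rest, released, off the disc, wholly in front of the rack or beyond one of its ends (x of disc in the frame of rack between -0.25 and -0.066 m and y of disc in the frame of rack between -0.2 and 0.2 m and height (world z) of disc below 0.004 m and angle between disc's own z axis and vertical below 0.1 rad and linear speed of each of disc, probe below 0.02 m/s and height (world z) of probe below 0.006 m and angle between probe's own z axis and vertical below 0.12 rad and ((x of probe_cup in the frame of rack below -0.05 m and x of probe in the frame of rack below -0.065 m) or y of each of probe_cup, probe in the frame of rack above 0.165 m or y of each of probe_cup, probe in the frame of rack below -0.165 m) and contact force between probe and disc below 0.05 N and contact force between the fingers and probe below 0.05 N); the robot touches nothing.
It fails at once if the disc is pushed or pulled by the probe with more than 8 N (contact force between probe and disc above 8 N).
It fails at once if the probe is pushed against the rack with more than 15 N (contact force between probe and rack above 15 N).
It fails at once if the robot itself touches the disc (contact force between any of the fingers, the arm and disc above 0.3 N).
It fails at once if ware on the rack or the brush jar is moved by more than 20 mm (distance of any of tagine, bowl, jar from where it was at the start of the episode above 0.02 m).
It also fails if it takes over 72 s, if anything falls off the work surface, if the arm or the gripper's body presses on something with over 40 N, if the wrist force passes 120 N, or if a joint passes its speed limit or range.

ROBOT

A 6-joint arm with a two-finger parallel gripper is mounted at the origin on the work surface. World frame = base frame: x ahead of the robot, y to its left, z up, the work surface at z = 0. Lengths are in m, angles in rad, forces in N, time in s.
With the tool pointing down it reaches from about 0.325 to 0.9 m from the base axis. Payload 3.5 kg.
Tool frame: the origin (TCP) lies on the centre line of the jaws, within the pads' length; the fingertips stand 17 mm ahead of it and the grasp point (between the pads) lies 2 mm behind it (env.tip_reach is the distance from the TCP to the fingertips, in m); z points along the fingers, x is the direction in which the jaws open and shut, and the axes are right-handed (so a half turn about z gives the same grasp; the last joint's range is limited). The gripper opens to 85 mm and grips with 20 to 120 N. Pads are 22 mm wide; open, the fingers measure 114 mm over their backs; the gripper's body (76 mm by 85 mm) begins 54 mm behind the grasp point. The pads swing forward as they close: fully open they stand 13 mm farther back than shut.
Start: joints at [-1.344, 0.276, -0.026, 1.268, 0, 1.467], TCP at [0.202, -0.591, 0.248] pointing down, gripper open.
Joint ranges: [-3.12, 3.12], [-0.85, 1.88], [-1.08, 1.24], [-1.95, 2.15], [-1.57, 1.53], [-3.14, 3.14]. Speed limits (rad/s): [2.57, 2.57, 3.14, 3.14, 3.14, 3.14].

INTERFACE

Orientations are given as a rotation vector (axis times angle).
In Python, from plant import env gives the robot as it stands.
- The arm moves only by the tool servo_tool, never from a script. Its argument "targets" is one flat list of numbers, 7 for each row, row after row: the turn, a rotation vector about the tool's x, y, z in degrees, then the shift along the tool's x, y, z in cm, then the opening, from -1 (shut) to 1 (fully open). In form: [wx, wy, wz, tx, ty, tz, grip, wx, wy, wz, tx, ty, tz, grip, ...]. A call has exactly 5 rows; each row is the pose to reach, as a shift and turn from the pose commanded when the call began, along the tool's axes at that moment; what a row does not reach only later rows make up. A row lasts 1/10 s, in which the tool goes at most 50 mm and 8.59 degrees, less where a joint would pass 70% of its speed; a pose out of reach is approached as far as the arm can. A call with a gripper value outside its range is refused whole. The fingers move at their own pace and stop on an object; "force" is the grip in N (left out, the last holds). Time passes only in rows, so rows that repeat a pose let the fingers close, or fill a call up. It gives the time, the measured TCP pose, the force and the opening at its end, in the units of the state.
- env.get_obs(): the state, without advancing time (a new reading comes with each control period).
- env.read_camera(name): name is "scene" or "top" or "wrist"; returns a dict with "color" (480x640x3 uint8, blue, green, red), "mtx" (3x3 intrinsics, pixels), "dist_coeffs" ([k1, k2, p1, p2, k3] as OpenCV has them; the pictures are not rectified), "cam_to_world" (4x4, takes a point from camera to world coordinates). Camera axes: x right, y up, looking along -z (the intrinsics and any distortion apply to the point x, -y, -z); pixel columns grow to the right and rows downward; lengths in m; the calibration is good to about 2 mm. A picture is of the moment at which its call begins. There is no depth.
- env.job_done(): hands the job in, once; it reports no verdict.
The state is a dict: "time_s": time; "joint_pos": joint angles; "joint_velocities": joint speeds; "joint_torque": joint torques, N m; "ee_pos": TCP position; "eef_rot": TCP orientation; "force": force on the tool from outside, world axes, zero at the start; "wrist_torque": the same for the moment, N m; "opening": finger opening in m.
Only numpy, scipy, OpenCV 4.12 (cv2) and the standard library are available. Lean on these libraries where they do the work, as an engineer would, in place of code of your own. Each camera call takes 0.05 s, during which the arm holds its last target.

## Working session

There is one attempt and no reset: what is moved stays moved. The work goes in short steps, Python scripts to look and compute and a tool call to move; the robot and the scene stay as the last step left them, time stands still between calls to the robot, and variables do not carry over. Pictures are saved under pics/ and viewed, and the job is handed in when it is done.

Besides the shell and the picture viewer there is one more tool, called as name(argument=value, ...), one argument or row to a line, values as JSON. servo_tool: Moves the arm, as the interface text tells. Its arguments: {"type":"object","properties":{"targets":{"type":"array"},"force":{"type":"number"}},"required":["targets"]}

```bash
ls; mkdir -p pics
python3 - <<'E'
from plant import env
import cv2
print(env.get_obs())
for n in ["scene","top","wrist"]:
    c=env.read_camera(n); cv2.imwrite(f"pics/{n}0.png",c["color"]); print(n,c["mtx"],c["dist_coeffs"],c["cam_to_world"])
E
```

```text
pics
{'time_s': 0.0, 'joint_pos': array([-1.34440676e+00,  2.77163787e-01, -2.78850953e-02,  1.26799722e+00,
       -2.03900790e-05,  1.46739106e+00]), 'joint_velocities': array([-1.15397464e-03,  4.69432506e-05,  1.21292079e-03, -7.50082157e-04,
        6.04522941e-04, -2.50905218e-03]), 'joint_torque': array([ 1.60217252e-03, -4.45504260e+01,  2.95206964e+01,  1.63195620e-02,
       -1.42012141e-04, -8.32864146e-06]), 'ee_pos': array([ 0.20222068, -0.59059889,  0.24713855]), 'eef_rot': array([-2.55475944,  1.82579771,  0.00266768]), 'force': array([-1.60253415, -0.88074822, -0.21545275]), 'wrist_torque': array([-0.03829085,  0.00877778,  0.01502877]), 'opening': 0.08546918832234965}
scene [[539.57043445   0.         314.98266605]
 [  0.         539.57043445 242.88950108]
 [  0.           0.           1.        ]] [-0.1644684  0.         0.         0.         0.       ] [[ 0.43744105 -0.68079369  0.58750769  1.311345  ]
 [ 0.89919901  0.33791224 -0.27795047 -0.41821626]
 [-0.00929912  0.64987327  0.7599857   1.13580277]
 [ 0.          0.          0.          1.        ]]
top [[517.4492505    0.         316.38566037]
 [  0.         517.4492505  238.6829477 ]
 [  0.           0.           1.        ]] [-0.03047784  0.          0.          0.          0.        ] [[ 0.0223726   0.98539597 -0.1688024   0.32257185]
 [-0.99949936  0.0258242   0.01827974  0.00333597]
 [ 0.02237197  0.16830892  0.98548039  1.11804933]
 [ 0.          0.          0.          1.        ]]
wrist [[414.77394176   0.         324.27584895]
 [  0.         414.77394176 235.47303918]
 [  0.           0.           1.        ]] [-0.04315983  0.          0.          0.          0.        ] [[ 0.3240515   0.9071135   0.26858094  0.26892956]
 [-0.94603712  0.31134627  0.08987364 -0.56707915]
 [-0.00209608 -0.28321122  0.95905527  0.37267168]
 [ 0.          0.          0.          1.        ]]
```

View pics/scene0.png

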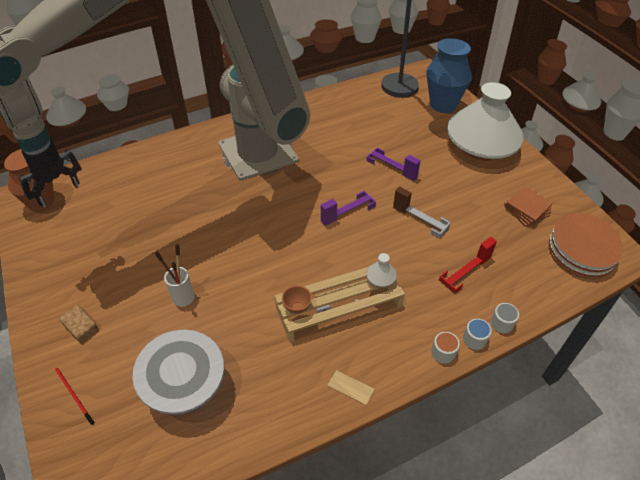

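View pics/top0.png

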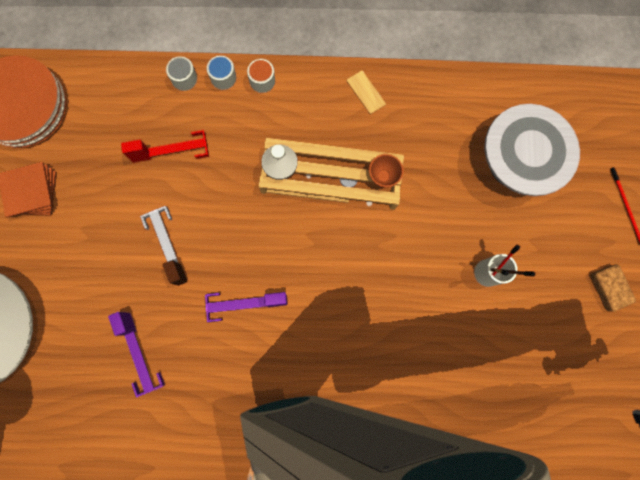

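View pics/wrist0.png

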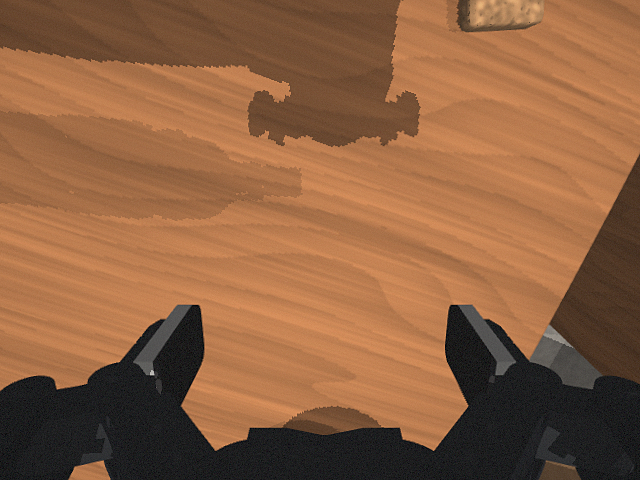

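Run:
```python
import cv2
t=cv2.imread("pics/top0.png"); s=cv2.imread("pics/scene0.png")
cv2.imwrite("pics/c1.png",cv2.resize(t[125:220,245:420],None,fx=4.5,fy=4.5,interpolation=cv2.INTER_CUBIC))
cv2.imwrite("pics/c2.png",cv2.resize(t[195:295,130:230],None,fx=6,fy=6,interpolation=cv2.INTER_CUBIC))
cv2.imwrite("pics/c3.png",cv2.resize(s[245:345,265:415],None,fx=5,fy=5,interpolation=cv2.INTER_CUBIC))
```

```text
(no output)
```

View pics/c1.png

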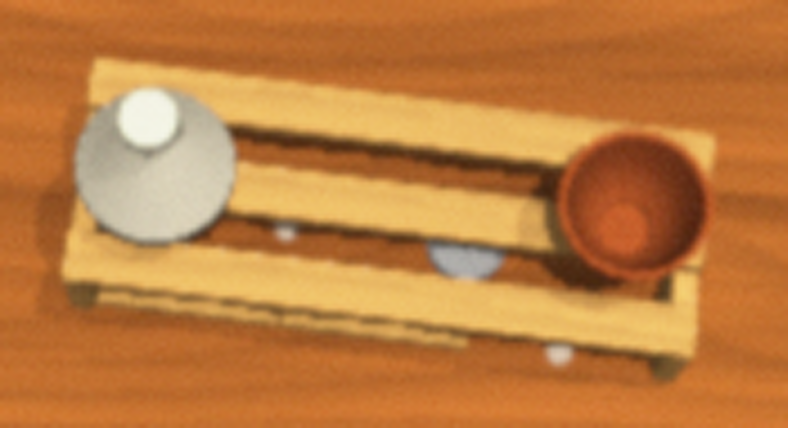

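View pics/c2.png

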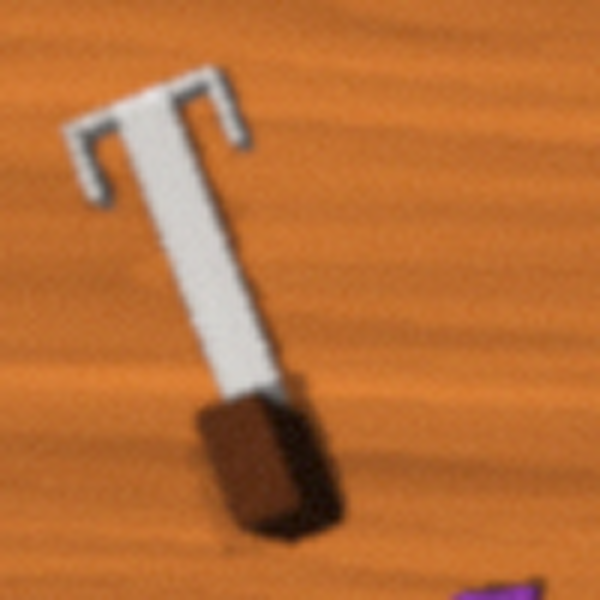

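View pics/c3.png

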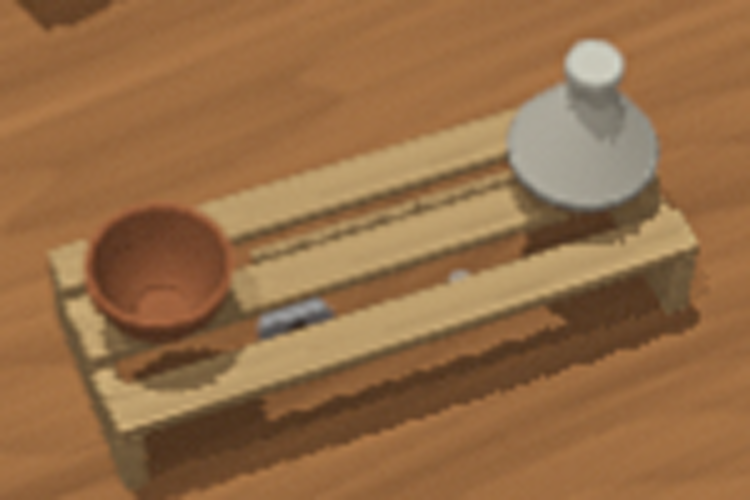

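```bash
cat > h.py <<'E'
import numpy as np, cv2, json
from scipy.optimize import least_squares
def cam(env,n):
    return env.read_camera(n)
def pix2w(c,px,z):
    px=np.asarray(px,float).reshape(-1,1,2)
    n=cv2.undistortPoints(px,c["mtx"],c["dist_coeffs"]).reshape(-1,2)
    T=c["cam_to_world"]; d=np.c_[n[:,0],-n[:,1],-np.ones(len(n))]@T[:3,:3].T
    z=np.broadcast_to(z,len(n)); s=(z-T[2,3])/d[:,2]
    return T[:3,3]+d*s[:,None]
def w2pix(c,P):
    T=c["cam_to_world"]; P=np.atleast_2d(P)
    q=(P-T[:3,3])@T[:3,:3]; q=q*[1,-1,-1]
    return cv2.projectPoints(q.reshape(-1,1,3),np.zeros(3),np.zeros(3),c["mtx"],c["dist_coeffs"])[0].reshape(-1,2)
def crop(p,ox,oy,f): return (np.asarray(p,float)+.5)/f-.5+[ox,oy]
def fit2(local,world):
    # planar rigid
    a=np.asarray(local,float)[:,:2];b=np.asarray(world)[:,:2]
    f=lambda v:(np.c_[np.cos(v[2])*a[:,0]-np.sin(v[2])*a[:,1]+v[0],np.sin(v[2])*a[:,0]+np.cos(v[2])*a[:,1]+v[1]]-b).ravel()
    best=min((least_squares(f,[*b.mean(0),t]) for t in (0,1.5,3,-1.5)),key=lambda r:r.cost)
    return best.x,best.fun.reshape(-1,2)
E
python3 - <<'E'
from plant import env
from h import *
c=cam(env,"top"); s=cam(env,"scene")
W=pix2w(c,crop([(97,60),(715,133),(62,280),(693,355)],245,125,4.5),.056)
r,e=fit2([(.065,.15),(.065,-.15),(-.045,.15),(-.045,-.15)],W);print("rack",r,e*1e3)
W2=pix2w(s,crop([(50,250),(697,243),(125,432)],265,245,5),.056);print("scene corners (bl=back right local?)",W2)
def R(v): 
    return np.array([[np.cos(v[2]),-np.sin(v[2])],[np.sin(v[2]),np.cos(v[2])]])
loc=lambda P:(P[:,:2]-r[:2])@R(r)
print("loc scene",loc(W2)*1e3)
# rail end, marbles, disc front edge pts (top face z=.01)
print("railend",loc(pix2w(c,crop([(465,343),(97,297)],245,125,4.5),.008))*1e3)
print("disc pts",loc(pix2w(c,crop([(428,243),(467,280),(503,250),(445,272)],245,125,4.5),.010))*1e3)
print("disc scene",loc(pix2w(s,crop([(260,318),(327,298)],265,245,5),.010))*1e3)
print("marbles",loc(pix2w(c,crop([(285,231),(558,354)],245,125,4.5),.003))*1e3)
B=pix2w(c,crop([(198,410),(262,390),(300,515),(245,531)],130,195,6),.072)
P=pix2w(c,crop([(62,128),(213,65)],130,195,6),.020)
v,e=fit2([(.022,.012),(.022,-.012),(-.022,-.012),(-.022,.012),(.149,.029),(.149,-.029)],np.r_[B,P]);print("probe",v,e*1e3)
J=pix2w(c,[(490,275)],0);print("jar",J)
# red decoys etc
E
```

```text
rack [ 0.64324104 -0.04485667 -0.09457109] [[ 0.51798098  1.68105826]
 [-0.31811147 -0.407364  ]
 [ 0.1102539  -0.05475346]
 [-0.31012341 -1.2189408 ]]
scene corners (bl=back right local?) [[ 0.58213665 -0.18427989  0.056     ]
 [ 0.71919102  0.10100692  0.056     ]
 [ 0.69242322 -0.19382348  0.056     ]]
loc scene [[ -47.66558984 -144.5702997 ]
 [  61.83666466  152.38377105]
 [  63.02936569 -143.65686627]]
railend [[-39.94855544 -44.14877319]
 [-38.96159119 137.83443581]]
disc pts [[  7.72903162 -20.50336688]
 [ -8.64805356 -41.63306221]
 [  8.75450476 -57.680119  ]
 [ -5.93901122 -30.43157808]]
disc scene [[ -2.81870267 -52.23424994]
 [ -2.06343045 -16.6264844 ]]
marbles [[  7.19485993  50.44320627]
 [-38.58261925 -90.61614734]]
probe [0.4271176  0.27577542 0.43322212] [[-1.70947822  1.34387127]
 [ 1.00541685  0.68840045]
 [ 3.00582117 -2.16828951]
 [-1.22470497  1.53142293]
 [-0.37593909 -0.69536127]
 [-0.70111573 -0.70004387]]
jar [[ 0.4433519  -0.39954073  0.        ]]
```

```bash
cat >> h.py <<'E'
from scipy.spatial.transform import Rotation as Ro
def rel(env,pos,yaw,base=None):
    """yaw: direction (world) of tool's -y?? -> we give tool x axis direction angle"""
    o=env.get_obs(); R=Ro.from_rotvec(o["eef_rot"]); p=o["ee_pos"]
    x=np.array([np.cos(yaw),np.sin(yaw),0]); z=np.array([0,0,-1.]); y=np.cross(z,x)
    T=Ro.from_matrix(np.c_[x,y,z])
    w=np.degrees((R.inv()*T).as_rotvec()); t=R.inv().apply(np.array(pos)-p)*100
    Rm=R.as_matrix()
    print("t",o["time_s"],"ee",p.round(4),"toolx yaw",np.degrees(np.arctan2(Rm[1,0],Rm[0,0])).round(2),"toolz",Rm[:,2].round(4),"F",o["force"].round(2),"open",round(o["opening"],4),"j6",o["joint_pos"][5].round(2))
    print("-> turn",w.round(2),"shift cm",t.round(2),"|t|",np.linalg.norm(t).round(2))
E
python3 - <<'E'
from plant import env
from h import *
for s in (np.pi/2,-np.pi/2): rel(env,[.427,.276,.2],.433+s)
c=cam(env,"top")
print(pix2w(c,[(205,305),(278,298),(386,172)],[.02,.07,.1]))
E
```

```text
t 0.25 ee [ 0.2023 -0.591   0.2478] toolx yaw -71.11 toolz [-2.e-04  1.e-03 -1.e+00] F [ 0.47 -0.21 -0.08] open 0.0854 j6 1.47
-> turn [9.0000e-02 1.0000e-02 1.7408e+02] shift cm [-74.75 -49.33   4.86] |t| 89.69
t 0.25 ee [ 0.2023 -0.591   0.2478] toolx yaw -71.11 toolz [-2.e-04  1.e-03 -1.e+00] F [ 0.47 -0.21 -0.08] open 0.0854 j6 1.47
-> turn [-0.01  0.06 -5.92] shift cm [-74.75 -49.33   4.86] |t| 89.69
[[ 0.36320349  0.21381562  0.02      ]
 [ 0.37892698  0.05847038  0.07      ]
 [ 0.63933574 -0.15514016  0.1       ]]
```

servo_tool(
  targets=[0, 0, 8.4, -2.6, -4.2, 0, 0.6, 0, 0, 16.8, -5.2, -8.4, 0, 0.6, 0, 0, 25.2, -7.8, -12.6, 0, 0.6, 0, 0, 33.6, -10.4, -16.8, 0, 0.6, 0, 0, 42, -12.8, -21.2, 0, 0.6],
)

```text
time_s: 0.8
ee_pos: [0.3576, -0.4052, 0.2484]
eef_rot: [-1.746, 2.612, -0.0]
force: [1.6, -0.5, -0.3]
opening: 0.0685
```

Run:
```python
from plant import env
from h import *
rel(env,[.427,.276,.2],.433+np.pi/2)
```

```text
t 0.8 ee [ 0.3576 -0.4052  0.2484] toolx yaw -112.49 toolz [ 2.e-04 -0.e+00 -1.e+00] F [ 1.58 -0.53 -0.32] open 0.0685 j6 2.57
-> turn [-0.000e+00  1.000e-02  1.327e+02] shift cm [-65.59  19.65   4.84] |t| 68.64
```

servo_tool(
  targets=[0, 0, -8.4, -4.4, 1.3, 0, 0.6, 0, 0, -16.8, -8.8, 2.6, 0, 0.6, 0, 0, -25.2, -13.2, 3.9, 0, 0.6, 0, 0, -33.6, -17.6, 5.2, 0, 0.6, 0, 0, -42, -22, 6.5, 0, 0.6],
)

```text
time_s: 1.3
ee_pos: [0.3794, -0.1769, 0.2484]
eef_rot: [-2.576, 1.798, -0.001]
force: [-0.3, 0.1, 0.3]
opening: 0.0687
```

Run:
```python
from plant import env
from h import *
rel(env,[.427,.276,.2],.433+np.pi/2)
```

```text
t 1.3 ee [ 0.3794 -0.1769  0.2484] toolx yaw -69.82 toolz [ 6.e-04 -2.e-04 -1.e+00] F [-0.29  0.13  0.34] open 0.0687 j6 2.2
-> turn [-4.0000e-02  4.0000e-02  1.7537e+02] shift cm [-40.87 -20.09   4.84] |t| 45.8
```

servo_tool(
  targets=[0, 0, -8.4, -4.1, -2.0, 0, 0.6, 0, 0, -16.8, -8.2, -4, 0, 0.6, 0, 0, -25.2, -12.3, -6, 0, 0.6, 0, 0, -33.6, -16.4, -8, 0, 0.6, 0, 0, -42, -20.4, -10, 0, 0.6],
)

```text
time_s: 1.8
ee_pos: [0.4041, 0.0491, 0.2486]
eef_rot: [-3.049, 0.754, -0.002]
force: [1.1, 0.7, 0.0]
opening: 0.0687
```

servo_tool(
  targets=[0, 0, -8.5, 0, 0, 0, 0.6, 0, 0, -17, 0, 0, 0, 0.6, 0, 0, -25.5, 0, 0, 0, 0.6, 0, 0, -34, 0, 0, 0, 0.6, 0, 0, -42.5, 0, 0, 0, 0.6],
)

```text
time_s: 2.3
ee_pos: [0.4042, 0.0474, 0.2484]
eef_rot: [3.116, 0.403, 0.0]
force: [0.5, -0.1, -0.1]
opening: 0.0683
```

servo_tool(
  targets=[0, 0, -8.5, 0, 0, 0, 0.6, 0, 0, -17, 0, 0, 0, 0.6, 0, 0, -25.5, 0, 0, 0, 0.6, 0, 0, -34, 0, 0, 0, 0.6, 0, 0, -42.5, 0, 0, 0, 0.6],
)

```text
time_s: 2.8
ee_pos: [0.4042, 0.0472, 0.2484]
eef_rot: [2.758, 1.504, 0.0]
force: [-0.2, 0.6, -0.4]
opening: 0.0682
```

Run:
```python
from plant import env
from h import *
rel(env,[.427,.276,.2],.433+np.pi/2)
```

```text
t 2.8 ee [0.4042 0.0472 0.2484] toolx yaw 57.22 toolz [ 2.e-04  0.e+00 -1.e+00] F [-0.22  0.6  -0.43] open 0.0682 j6 0.53
-> turn [ 1.000e-02 -0.000e+00 -5.759e+01] shift cm [ 20.47 -10.48   4.84] |t| 23.5
```

servo_tool(
  targets=[0, 0, -8.5, 4.1, -2.1, 0, 0.6, 0, 0, -17, 8.2, -4.2, 0, 0.6, 0, 0, -25.5, 12.3, -6.3, 0, 0.6, 0, 0, -34, 16.4, -8.4, 0, 0.6, 0, 0, -42.5, 20.5, -10.5, 0, 0.6],
)

```text
time_s: 3.3
ee_pos: [0.4284, 0.2782, 0.2485]
eef_rot: [2.025, 2.401, 0.001]
force: [1.2, 0.1, 1.1]
opening: 0.0683
```

servo_tool(
  targets=[0, 0, -8, 0, 0, 0, 0.6, 0, 0, -15.1, 0, 0, 0, 0.6, 0, 0, -15.1, 0, 0, 0, 0.6, 0, 0, -15.1, 0, 0, 0, 0.6, 0, 0, -15.1, 0, 0, 0, 0.6],
)

```text
time_s: 3.8
ee_pos: [0.4285, 0.2759, 0.2484]
eef_rot: [1.703, 2.64, 0.0]
force: [-0.5, 0.2, -0.3]
opening: 0.0683
```

Run:
```python
from plant import env
from h import *
rel(env,[.427,.276,.2],.433+np.pi/2)
c=cam(env,"wrist");cv2.imwrite("pics/w1.png",c["color"])
import pickle;pickle.dump(c,open("w1.pkl","wb"))
```

```text
t 3.8 ee [0.4285 0.2759 0.2484] toolx yaw 114.33 toolz [ 1.e-04  1.e-04 -1.e+00] F [-0.52  0.19 -0.35] open 0.0683 j6 0.02
-> turn [ 0.01 -0.   -0.48] shift cm [ 0.07 -0.13  4.84] |t| 4.84
```

View pics/w1.png

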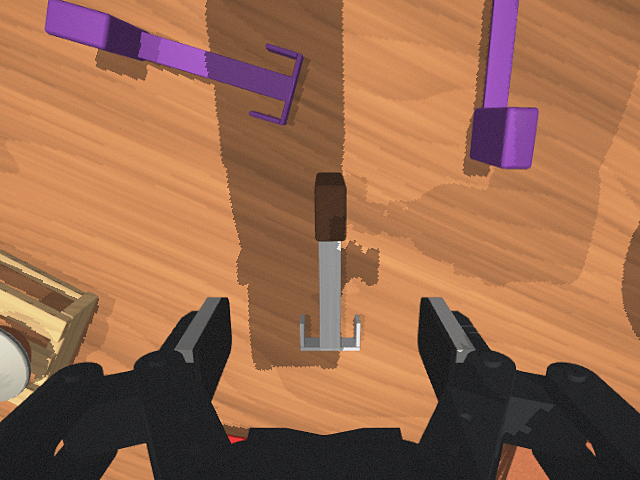

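Run:
```python
import cv2
t=cv2.imread("pics/w1.png")
cv2.imwrite("pics/w1c.png",cv2.resize(t[165:360,280:380],None,fx=3,fy=3,interpolation=cv2.INTER_CUBIC))
```

```text
(no output)
```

View pics/w1c.png

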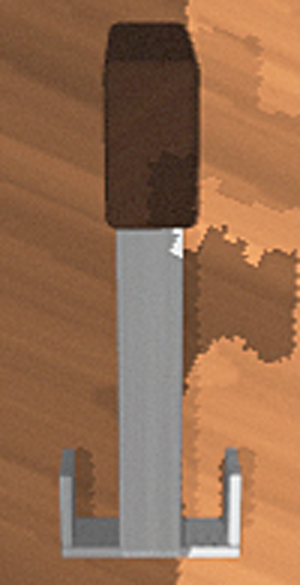

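Run:
```python
from h import *
import pickle;c=pickle.load(open("w1.pkl","rb"))
B=pix2w(c,crop([(105,63),(198,63),(198,226),(105,226)],280,165,3),.072)
P=pix2w(c,crop([(62,555),(240,555)],280,165,3),.020)
loc=np.array([(-.022,-.012),(-.022,.012),(.022,.012),(.022,-.012),(.149,-.029),(.149,.029)])
v,e=fit2(loc,np.r_[B,P]);print("probe",v,e*1e3)
```

```text
probe [0.42455966 0.28026685 0.4319744 ] [[-1.01014252 -1.20158813]
 [-1.69032104 -0.1064782 ]
 [ 0.57737272  0.61021036]
 [ 0.90580641  0.30295066]
 [ 0.89081362  0.1087848 ]
 [ 0.32647081  0.28612051]]
```

servo_tool(
  targets=[0, 0, 0, 0.4, -0.2, 5, 0.6, 0, 0, 0.4, 0.4, -0.2, 10, 0.6, 0, 0, 0.4, 0.4, -0.2, 15, 0.6, 0, 0, 0.4, 0.4, -0.2, 15, 0.6, 0, 0, 0.4, 0.4, -0.2, 15, 0.6],
)

```text
time_s: 4.35
ee_pos: [0.4245, 0.2785, 0.0984]
eef_rot: [-1.71, -2.634, 0.003]
force: [0.1, 1.2, 0.1]
opening: 0.0687
```

Run:
```python
from plant import env
from h import *
rel(env,[.425,.279,.048],.432+np.pi/2)
c=cam(env,"wrist");cv2.imwrite("pics/w2.png",c["color"])
```

```text
t 4.35 ee [0.4245 0.2785 0.0984] toolx yaw 114.0 toolz [-2.e-03 -9.e-04 -1.e+00] F [0.13 1.17 0.07] open 0.0687 j6 0.03
-> turn [-0.12 -0.   -0.75] shift cm [0.02 0.08 5.04] |t| 5.04
```

View pics/w2.png

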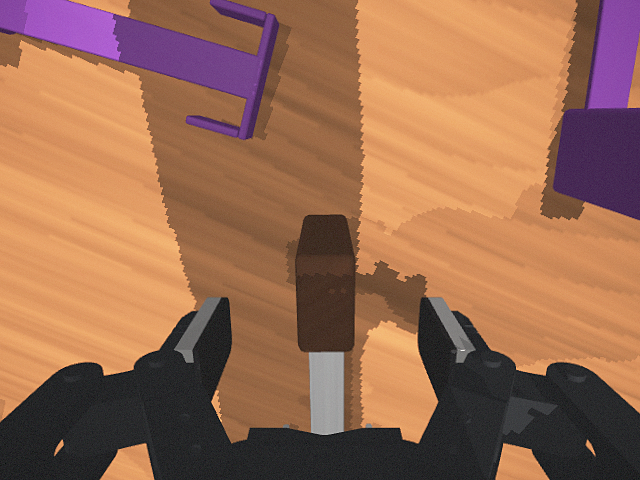

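servo_tool(
  targets=[0, 0, -0.7, 0, 0.1, 3, 0.6, 0, 0, -0.7, 0, 0.1, 5, 0.6, 0, 0, -0.7, 0, 0.1, 5, 0.6, 0, 0, -0.7, 0, 0.1, 5, -0.2, 0, 0, -0.7, 0, 0.1, 5, -0.6],
  force=40,
)

```text
time_s: 4.9
ee_pos: [0.4282, 0.2806, 0.051]
eef_rot: [1.692, 2.644, 0.007]
force: [0.0, 0.2, -0.1]
opening: 0.0402
```

servo_tool(
  targets=[0, 0, 0, 0, 0, 0, -1, 0, 0, 0, 0, 0, 0, -1, 0, 0, 0, 0, 0, 0, -1, 0, 0, 0, 0, 0, 0, -1, 0, 0, 0, 0, 0, 0, -1],
  force=100,
)

```text
time_s: 5.4
ee_pos: [0.4276, 0.2804, 0.0505]
eef_rot: [1.692, 2.644, 0.005]
force: [-0.1, -0.3, 7.9]
opening: 0.0233
```

Run:
```python
from plant import env
from h import *
rel(env,[.425,.279,.048],.432+np.pi/2)
c=cam(env,"wrist");cv2.imwrite("pics/w3.png",c["color"])
```

```text
t 5.4 ee [0.4276 0.2804 0.0505] toolx yaw 114.76 toolz [ 0.0035  0.0017 -1.    ] F [-0.1  -0.34  7.88] open 0.0233 j6 0.02
-> turn [ 0.23 -0.01  0.01] shift cm [-0.01 -0.3   0.25] |t| 0.39
```

View pics/w3.png

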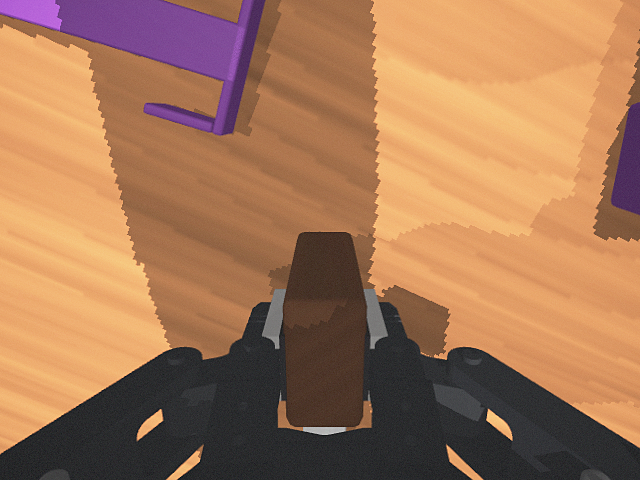

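servo_tool(
  targets=[0, 0, 0, 0, 0, -1, -1, 0, 0, 0, 0, 0, -3, -1, 0, 0, 0, 0, 0, -6, -1, 0, 0, 0, 0, 0, -10, -1, 0, 0, 0, 0, 0, -10, -1],
)

```text
time_s: 5.95
ee_pos: [0.4297, 0.2814, 0.1543]
eef_rot: [1.69, 2.641, 0.015]
force: [2.0, 0.2, -0.7]
opening: 0.0227
```

Run:
```python
from plant import env
from h import *
rel(env,[.425,.279,.148],.432+np.pi/2)
for n in ("wrist","top","scene"):
    c=cam(env,n);cv2.imwrite(f"pics/{n}4.png",c["color"])
    if n!="wrist": im=c["color"]; p=w2pix(c,[[.5,.3,.12]])[0].astype(int); print(n,p); cv2.imwrite(f"pics/{n}4c.png",cv2.resize(im[max(0,p[1]-80):p[1]+80,max(0,p[0]-80):p[0]+80],None,fx=3.5,fy=3.5))
```

```text
t 5.95 ee [0.4297 0.2814 0.1543] toolx yaw 114.77 toolz [ 0.0098  0.0048 -0.9999] F [ 2.04  0.25 -0.68] open 0.0227 j6 0.02
-> turn [ 0.63 -0.02  0.02] shift cm [-0.02 -0.53  0.63] |t| 0.82
top [155 231]
scene [425 193]
```

View pics/top4c.png

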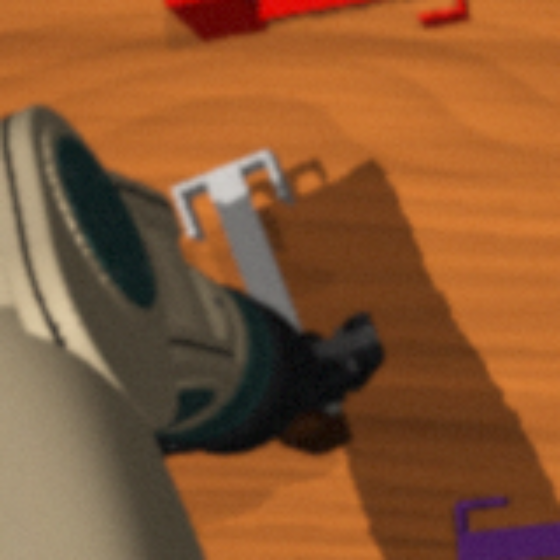

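View pics/scene4c.png

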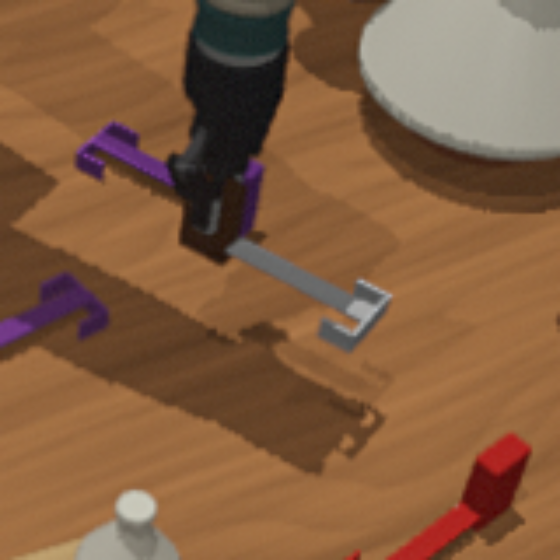

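Run:
```python
from plant import env
from h import *
c=cam(env,"top"); s=cam(env,"scene")
o=env.get_obs();yaw=np.arctan2(*Ro.from_rotvec(o["eef_rot"]).as_matrix()[[1,0],0])-np.pi/2
Rm=np.array([[np.cos(yaw),-np.sin(yaw)],[np.sin(yaw),np.cos(yaw)]])
W=pix2w(c,crop([(172,189),(270,151)],75,151,3.5),.125)
print(((W[:,:2]-o["ee_pos"][:2])@Rm)*1e3, yaw)
d=W[1]-W[0];print(np.linalg.norm(d), np.arctan2(d[0],-d[1]))
W=pix2w(s,crop([(390,295),(347,349)],345,113,3.5),[.125,.105])
print(((W[:,:2]-o["ee_pos"][:2])@Rm)*1e3)
```

```text
[[150.30526903  24.78920063]
 [149.22300624 -33.29762129]] 0.43214565221588597
0.05809690330612696 0.4135159950650902
[[151.12944173  22.06337007]
 [147.13628053 -30.48238428]]
```

```bash
cat >> h.py <<'E'
RK=np.array([0.64324104,-0.04485667,-0.09457109])
def l2w(p,v=RK):
    c,s=np.cos(v[2]),np.sin(v[2]); return np.array([v[0]+c*p[0]-s*p[1],v[1]+s*p[0]+c*p[1]])
def w2l(p,v=RK):
    c,s=np.cos(v[2]),np.sin(v[2]); d=np.atleast_2d(p)[:,:2]-v[:2]; return d@np.array([[c,-s],[s,c]])
E
python3 - <<'E'
from plant import env
from h import *
w=l2w((-.221,-.036)); print(w); rel(env,[*w,.13],RK[2]+np.pi/2)
E
```

```text
[ 0.41982909 -0.05982673]
t 6.2 ee [0.4244 0.2787 0.1467] toolx yaw 114.76 toolz [-0.0032 -0.0016 -1.    ] F [ 0.74  0.24 -1.97] open 0.0231 j6 0.02
-> turn [-0.2   0.06 30.18] shift cm [-30.55 -14.59   1.73] |t| 33.9
```

servo_tool(
  targets=[0, 0, 3, -3, -1.4, 0, -1, 0, 0, 6, -6, -2.9, 0, -1, 0, 0, 9, -9, -4.3, 0, -1, 0, 0, 12, -12, -5.7, 0, -1, 0, 0, 15, -15, -7.2, 0, -1],
)

```text
time_s: 6.7
ee_pos: [0.4218, 0.1118, 0.1467]
eef_rot: [-2.025, -2.399, 0.004]
force: [0.1, -0.3, -0.6]
opening: 0.0228
```

Run:
```python
from plant import env
from h import *
w=l2w((-.221,-.036)); print(w); rel(env,[*w,.13],RK[2]+np.pi/2)
```

```text
[ 0.41982909 -0.05982673]
t 6.7 ee [0.4218 0.1118 0.1467] toolx yaw 99.66 toolz [-3.3e-03 -5.0e-04 -1.0e+00] F [ 0.08 -0.32 -0.57] open 0.0228 j6 -0.06
-> turn [-0.19  0.02 15.08] shift cm [-16.88  -3.07   1.68] |t| 17.24
```

servo_tool(
  targets=[0, 0, 5, -4.5, -0.8, 0.5, -1, 0, 0, 10, -9, -1.6, 1, -1, 0, 0, 15.1, -13, -2.4, 1.7, -1, -0.2, 0, 15.1, -16.9, -3.1, 1.7, -1, -0.2, 0, 15.1, -16.9, -3.1, 1.7, -1],
)

```text
time_s: 7.2
ee_pos: [0.4205, -0.0623, 0.1299]
eef_rot: [2.328, 2.107, 0.0]
force: [0.1, -0.0, -1.3]
opening: 0.023
```

servo_tool(
  targets=[0, 0, 0, 0, 0, 1, -1, 0, 0, 0, 0, 0, 3, -1, 0, 0, 0, 0, 0, 4, -1, 0, 0, 0, 0, 0, 4, -1, 0, 0, 0, 0, 0, 4, -1],
)

```text
time_s: 7.7
ee_pos: [0.4211, -0.0578, 0.0908]
eef_rot: [2.32, 2.117, 0.003]
force: [-0.5, -0.6, -1.3]
opening: 0.0224
```

Run:
```python
from plant import env
from h import *
import pickle
w=l2w((-.221,-.036)); print(w); rel(env,[*w,.09],RK[2]+np.pi/2)
D={}
for n in ("top","scene","wrist"):
    c=cam(env,n);D[n]=c;cv2.imwrite(f"pics/{n}5.png",c["color"]);im=c["color"]
    if n=="top": cv2.imwrite(f"pics/{n}5c.png",cv2.resize(im[130:290,260:430],None,fx=3.7,fy=3.7,interpolation=cv2.INTER_CUBIC))
    if n=="scene": cv2.imwrite(f"pics/{n}5c.png",cv2.resize(im[190:350,230:430],None,fx=3.7,fy=3.7,interpolation=cv2.INTER_CUBIC))
D["obs"]=env.get_obs();pickle.dump(D,open("d5.pkl","wb"))
rel(env,[*w,.09],RK[2]+np.pi/2)
```

```text
[ 0.41982909 -0.05982673]
t 7.7 ee [ 0.4211 -0.0578  0.0908] toolx yaw 84.75 toolz [ 2.e-03  7.e-04 -1.e+00] F [-0.55 -0.61 -1.34] open 0.0224 j6 -0.2
-> turn [ 0.11 -0.05  0.17] shift cm [-0.22 -0.1   0.08] |t| 0.26
t 7.85 ee [ 0.4223 -0.0585  0.092 ] toolx yaw 84.71 toolz [ 4.9e-03 -2.0e-04 -1.0e+00] F [ 0.43 -0.33 -1.5 ] open 0.0229 j6 -0.2
-> turn [ 0.28 -0.01  0.13] shift cm [-0.15 -0.24  0.2 ] |t| 0.34
```

View pics/top5c.png

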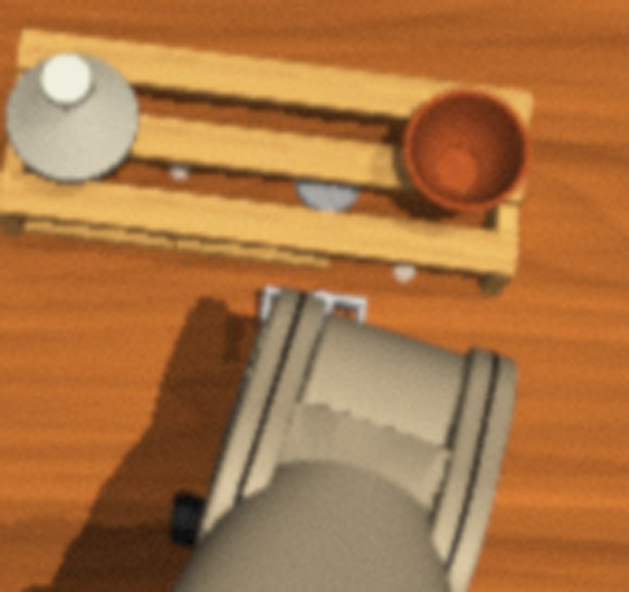

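View pics/scene5c.png

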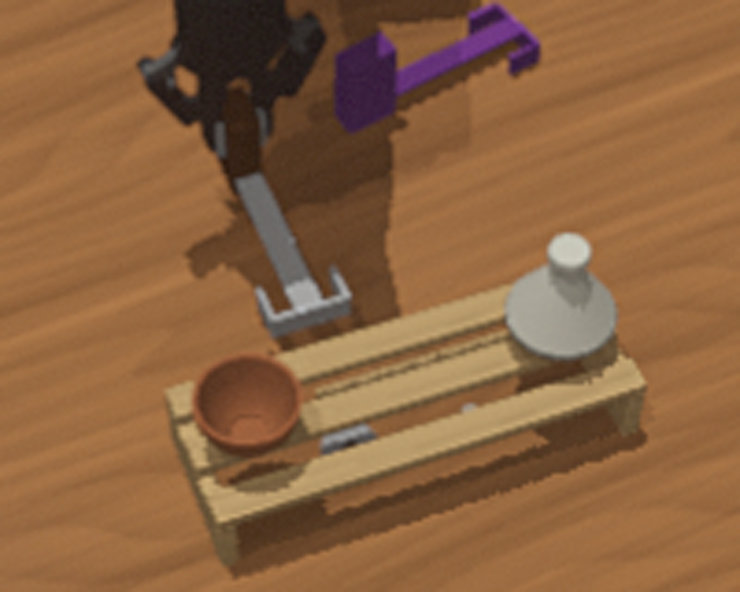

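View pics/wrist5.png

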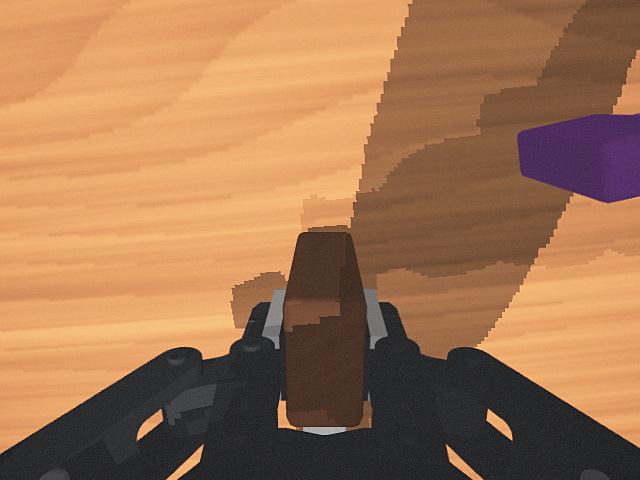

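Run:
```python
from h import *
import pickle
D=pickle.load(open("d5.pkl","rb"));c=D["top"];s=D["scene"];ee=np.array([.4213,-.058])
W=pix2w(c,crop([(264,287),(367,299)],260,130,3.7),.0605);print("top plate loc",w2l(W)*1e3)
W=pix2w(s,crop([(272,323),(350,294)],230,190,3.7),.0605);print("scene plate loc",w2l(W)*1e3)
W=pix2w(s,crop([(168,390),(645,382),(218,520)],230,190,3.7),.056);print("scene rack corners",w2l(W)*1e3)
W=pix2w(s,crop([(320,448),(375,430)],230,190,3.7),.01);print("scene disc",w2l(W)*1e3)
print("ee loc",w2l(ee)*1e3)
q=[(296,180),(327,210),(359,190),(305,200),(345,206)]
print("disc",w2l(pix2w(c,crop(q,260,130,3.7),.010))*1e3)
print("railend",w2l(pix2w(c,crop([(329,266)],260,130,3.7),.008))*1e3)
print("rack",w2l(pix2w(c,crop([(22,30),(532,92),(0,205),(515,275)],260,130,3.7),.056))*1e3)
```

```text
top plate loc [[-71.38458357  -7.31840428]
 [-71.18006439 -66.12328468]]
scene plate loc [[-70.39283723 -62.21261032]
 [-74.65605797  -4.28069359]]
scene rack corners [[ -46.0345461  -143.96466642]
 [  60.9348195   152.72091313]
 [  60.05868924 -145.21157647]]
scene disc [[  3.76733923 -55.98375958]
 [  3.44615785 -16.14624887]]
ee loc [[-219.70816637  -34.04253208]]
disc [[  8.45360902 -20.22925549]
 [ -7.74631832 -40.69926183]
 [  6.9549365  -58.47823277]
 [ -3.21877027 -26.93871532]
 [ -3.95315371 -51.15851301]]
railend [[-41.34848688 -45.65414138]]
rack [[  64.93864442  149.58775345]
 [  64.50768692 -149.45523271]
 [ -40.91082013  147.96349175]
 [ -45.74564308 -149.29678161]]
```

servo_tool(
  targets=[0, 0, 0.1, -0.2, 0, 0.7, -1, 0, 0, 0.1, -0.3, 0, 1.4, -1, 0, 0, 0.1, -0.3, 0, 2.1, -1, 0, 0, 0.1, -0.3, 0, 2.2, -1, 0, 0, 0.1, -0.3, 0, 2.2, -1],
)

```text
time_s: 8.35
ee_pos: [0.4208, -0.0616, 0.0687]
eef_rot: [2.324, 2.113, 0.003]
force: [-0.4, 0.3, -1.3]
opening: 0.0231
```

Run:
```python
from plant import env
from h import *
c=cam(env,"scene");im=c["color"]
cv2.imwrite(f"pics/s6c.png",cv2.resize(im[190:350,230:430],None,fx=3.7,fy=3.7,interpolation=cv2.INTER_CUBIC))
w=l2w((-.085,-.0367));  rel(env,[*w,.069],RK[2]+np.pi/2); print(w2l(env.get_obs()["ee_pos"]))
```

```text
t 8.4 ee [ 0.4212 -0.0617  0.0691] toolx yaw 84.55 toolz [ 2.9e-03  4.0e-04 -1.0e+00] F [-1.42 -0.26 -2.03] open 0.023 j6 -0.2
-> turn [ 0.16 -0.04 -0.03] shift cm [ 0.11 13.45  0.05] |t| 13.45
[[-0.21949618 -0.03770463]]
```

View pics/s6c.png

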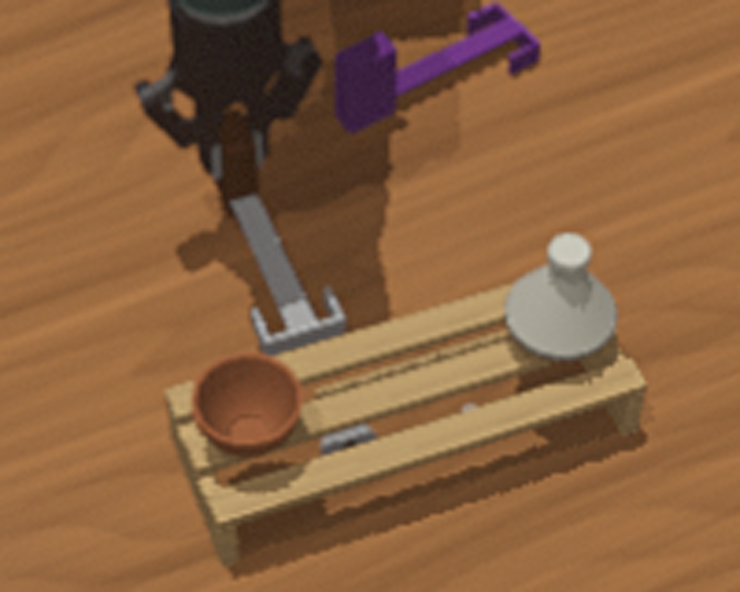

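servo_tool(
  targets=[0, 0, 0, 0.1, 1, 0, -1, 0, 0, 0, 0.1, 2.5, 0, -1, 0, 0, 0, 0.1, 4, 0, -1, 0, 0, 0, 0.1, 5.5, 0, -1, 0, 0, 0, 0.1, 6.5, 0, -1],
)

```text
time_s: 8.9
ee_pos: [0.4894, -0.0674, 0.0701]
eef_rot: [2.32, 2.111, 0.007]
force: [-0.3, -0.5, -1.3]
opening: 0.0231
```

servo_tool(
  targets=[0, 0, 0, 0, 1, 0, -1, 0, 0, 0, 0, 2.5, 0, -1, 0, 0, 0, 0, 4, 0, -1, 0, 0, 0, 0, 5.5, 0, -1, 0, 0, 0, 0, 6.8, 0, -1],
)

```text
time_s: 9.4
ee_pos: [0.5551, -0.0734, 0.0698]
eef_rot: [2.322, 2.112, 0.004]
force: [-0.6, 0.1, -0.9]
opening: 0.0226
```

Run:
```python
from plant import env
from h import *
import pickle
D={}
for n in ("top","scene"):
    c=cam(env,n);D[n]=c;im=c["color"]
    if n=="top": cv2.imwrite(f"pics/{n}7c.png",cv2.resize(im[110:230,250:430],None,fx=4.4,fy=4.4,interpolation=cv2.INTER_CUBIC))
    if n=="scene": cv2.imwrite(f"pics/{n}7c.png",cv2.resize(im[220:350,260:430],None,fx=4.4,fy=4.4,interpolation=cv2.INTER_CUBIC))
pickle.dump(D,open("d7.pkl","wb"))
w=l2w((-.085,-.0367));  rel(env,[*w,.051],RK[2]+np.pi/2); print(w2l(env.get_obs()["ee_pos"]))
```

```text
t 9.5 ee [ 0.5564 -0.0738  0.0702] toolx yaw 84.57 toolz [ 6.e-03 -5.e-04 -1.e+00] F [ 0.34 -0.46 -1.44] open 0.0225 j6 -0.15
-> turn [ 0.34 -0.01 -0.01] shift cm [ 0.03 -0.14  1.92] |t| 1.92
[[-0.08372497 -0.03696562]]
```

View pics/top7c.png

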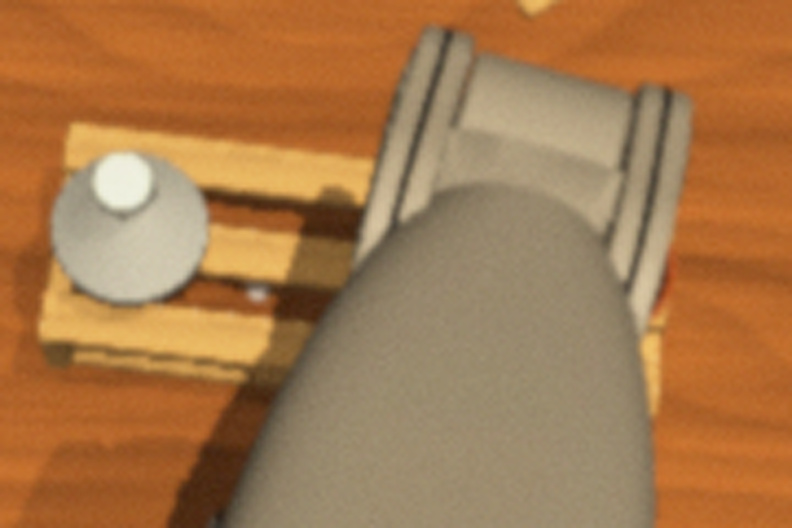

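View pics/scene7c.png

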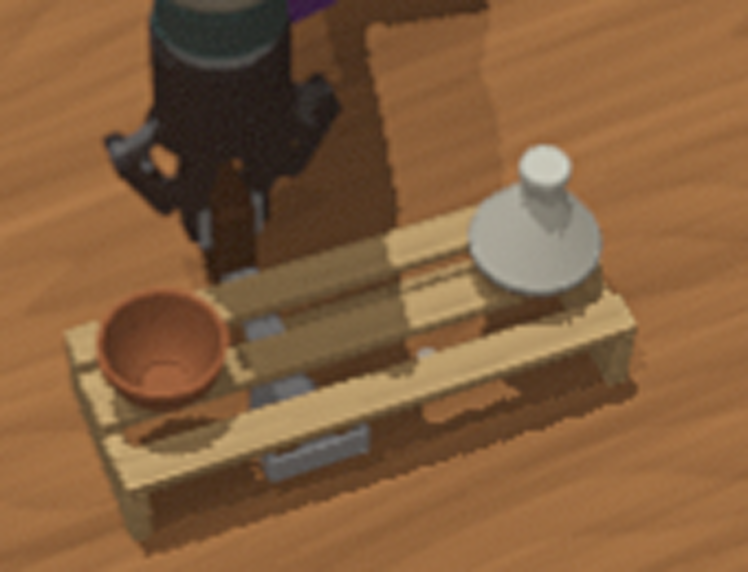

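Run:
```python
from h import *
import pickle
s=pickle.load(open("d7.pkl","rb"))["scene"]
for z in (.015,.02,.025): print(z,w2l(pix2w(s,crop([(268,481),(370,451)],260,220,4.4),z))*1e3)
```

```text
0.015 [[ 59.83174298 -65.66323548]
 [ 61.92894951  -6.02716304]]
0.02 [[ 62.68926267 -66.74700694]
 [ 64.77711338  -7.37697628]]
0.025 [[ 65.54678236 -67.8307784 ]
 [ 67.62527725  -8.72678951]]
```

servo_tool(
  targets=[0, 0, 0, 0, 0, 0.4, -1, 0, 0, 0, 0, 0, 0.8, -1, 0, 0, 0, 0, 0, 1.2, -1, 0, 0, 0, 0, 0, 1.5, -1, 0, 0, 0, 0, 0, 1.5, -1],
)

```text
time_s: 10.0
ee_pos: [0.5529, -0.0731, 0.054]
eef_rot: [2.324, 2.113, 0.003]
force: [-0.2, 0.3, -0.9]
opening: 0.0231
```

Run:
```python
from plant import env
from h import *
w=l2w((-.107,-.0367));  rel(env,[*w,.053],RK[2]+np.pi/2); print(w2l(env.get_obs()["ee_pos"]))
c=cam(env,"scene");im=c["color"]
cv2.imwrite(f"pics/s8c.png",cv2.resize(im[220:350,260:430],None,fx=4.4,fy=4.4,interpolation=cv2.INTER_CUBIC))
```

```text
t 10.0 ee [ 0.5529 -0.0731  0.054 ] toolx yaw 84.56 toolz [ 1.9e-03  5.0e-04 -1.0e+00] F [-0.19  0.29 -0.86] open 0.0231 j6 -0.15
-> turn [ 0.11 -0.04 -0.02] shift cm [-0.01 -1.98  0.1 ] |t| 1.98
[[-0.08722699 -0.0366535 ]]
```

View pics/s8c.png

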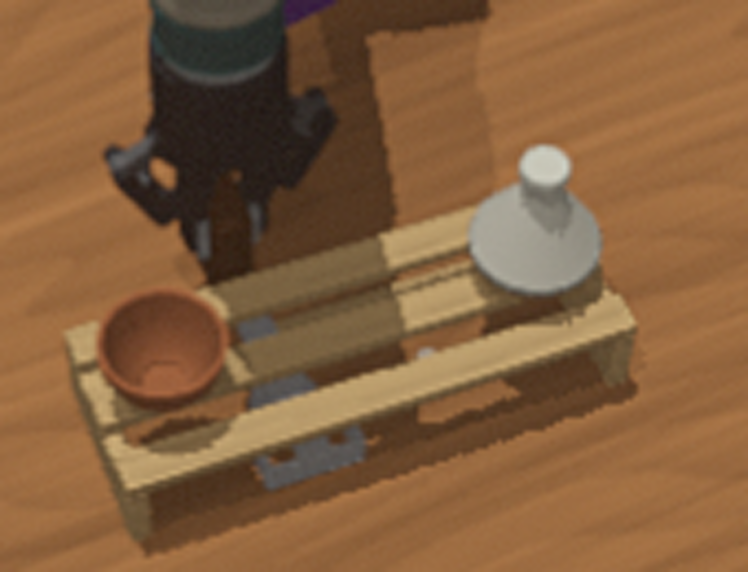

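servo_tool(
  targets=[0, 0, 0, 0, -0.4, 0, -1, 0, 0, 0, 0, -0.8, 0, -1, 0, 0, 0, 0, -1.2, 0, -1, 0, 0, 0, 0, -1.6, 0, -1, 0, 0, 0, 0, -1.8, 0, -1],
)

```text
time_s: 10.55
ee_pos: [0.5353, -0.0715, 0.0547]
eef_rot: [2.323, 2.112, 0.004]
force: [0.9, 0.9, -1.4]
opening: 0.0233
```

servo_tool(
  targets=[0, 0, 0, 0, -0.15, 0, -1, 0, 0, 0, 0, -0.3, 0, -1, 0, 0, 0, 0, -0.45, 0, -1, 0, 0, 0, 0, -0.6, 0, -1, 0, 0, 0, 0, -0.75, 0, -1],
)

```text
time_s: 11.05
ee_pos: [0.5285, -0.0709, 0.0547]
eef_rot: [2.323, 2.112, 0.004]
force: [-0.2, 0.2, -0.2]
opening: 0.0227
```

Run:
```python
from plant import env
from h import *
w=l2w((-.113,-.0895));  rel(env,[*w,.053],RK[2]+np.pi/2); print(w2l(env.get_obs()["ee_pos"]))
c=cam(env,"scene");im=c["color"]
cv2.imwrite(f"pics/s9c.png",cv2.resize(im[220:350,260:430],None,fx=4.4,fy=4.4,interpolation=cv2.INTER_CUBIC))
c=cam(env,"top");im=c["color"]
cv2.imwrite(f"pics/t9c.png",cv2.resize(im[110:230,250:430],None,fx=4.4,fy=4.4,interpolation=cv2.INTER_CUBIC))
```

```text
t 11.05 ee [ 0.5285 -0.0709  0.0547] toolx yaw 84.57 toolz [ 3.5e-03  1.0e-04 -1.0e+00] F [-0.19  0.21 -0.23] open 0.0227 j6 -0.16
-> turn [ 0.2  -0.02 -0.02] shift cm [-5.28 -0.12  0.17] |t| 5.28
[[-0.11176289 -0.03673457]]
```

View pics/s9c.png

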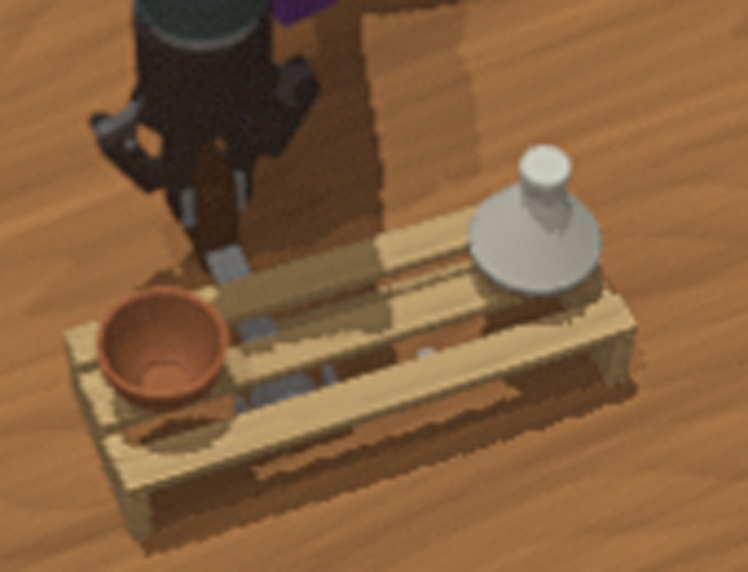

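View pics/t9c.png

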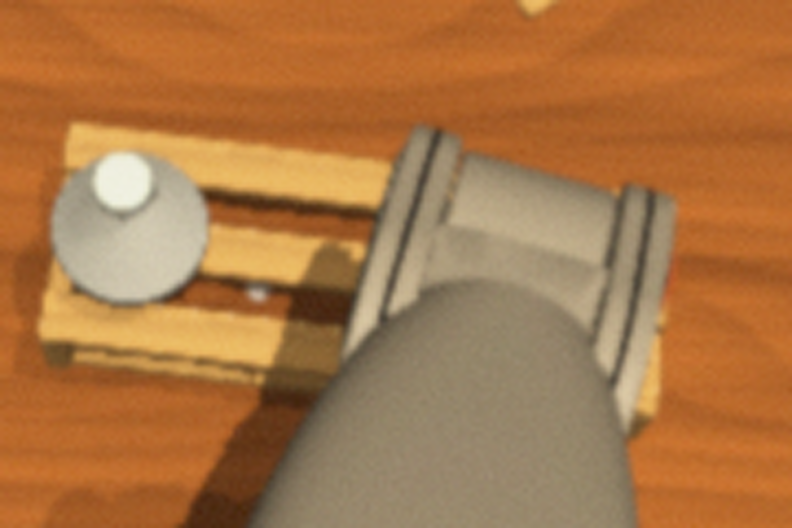

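servo_tool(
  targets=[0, 0, 0, 0, -0.1, 0, -1, 0, 0, 0, 0, -0.3, 0.05, -1, 0, 0, 0, 0, -0.5, 0.1, -1, 0, 0, 0, -0.2, -0.5, 0.1, -1, 0, 0, 0, -0.5, -0.5, 0.1, -1],
)

```text
time_s: 11.65
ee_pos: [0.523, -0.0754, 0.0536]
eef_rot: [2.322, 2.113, 0.004]
force: [0.0, -0.6, -1.5]
opening: 0.0227
```

servo_tool(
  targets=[0, 0, 0, -0.3, 0, 0, -1, 0, 0, 0, -0.7, 0, 0, -1, 0, 0, 0, -1.1, 0, 0, -1, 0, 0, 0, -1.5, 0, 0, -1, 0, 0, 0, -1.9, 0, 0, -1],
)

```text
time_s: 12.15
ee_pos: [0.5212, -0.0947, 0.0536]
eef_rot: [2.323, 2.112, 0.004]
force: [0.2, 0.4, -1.3]
opening: 0.0229
```

Run:
```python
from plant import env
from h import *
w=l2w((-.117,-.0895));  rel(env,[*w,.053],RK[2]+np.pi/2); print(w2l(env.get_obs()["ee_pos"]))
c=cam(env,"scene");im=c["color"]
cv2.imwrite(f"pics/s10c.png",cv2.resize(im[220:350,260:430],None,fx=4.4,fy=4.4,interpolation=cv2.INTER_CUBIC))
```

```text
t 12.15 ee [ 0.5212 -0.0947  0.0536] toolx yaw 84.55 toolz [ 3.4e-03  2.0e-04 -1.0e+00] F [ 0.23  0.45 -1.29] open 0.0229 j6 -0.21
-> turn [ 0.19 -0.03 -0.03] shift cm [-2.84 -0.02  0.06] |t| 2.84
[[-0.11678632 -0.06114377]]
```

View pics/s10c.png

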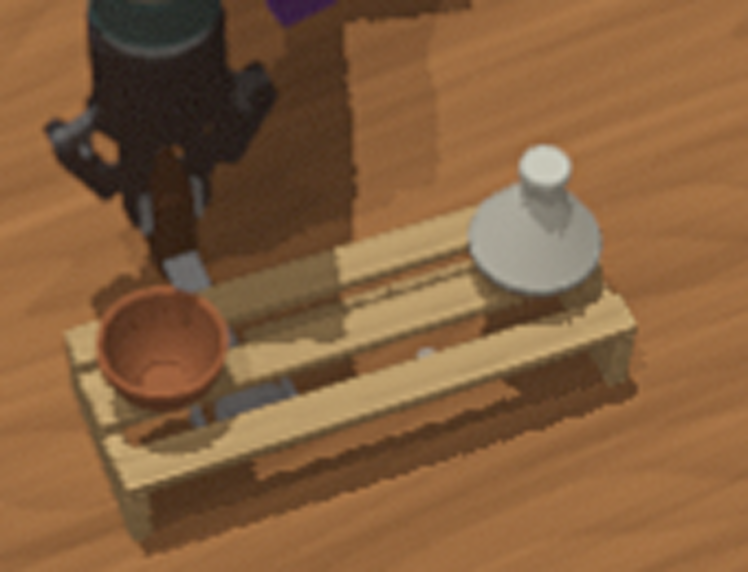

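servo_tool(
  targets=[0, 0, 0, -0.4, 0, 0, -1, 0, 0, 0, -0.8, 0, 0, -1, 0, 0, 0, -1.2, 0, 0, -1, 0, 0, 0, -1.6, 0, 0, -1, 0, 0, 0, -2, 0, 0, -1],
)

```text
time_s: 12.7
ee_pos: [0.5193, -0.1145, 0.0536]
eef_rot: [2.323, 2.112, 0.004]
force: [0.7, 1.0, -0.8]
opening: 0.023
```

servo_tool(
  targets=[0, 0, 0, -0.3, 0, 0, -1, 0, 0, 0, -0.6, 0, 0, -1, 0, 0, 0, -0.9, 0, 0, -1, 0, 0, 0, -0.9, -0.2, 0, -1, 0, 0, 0, -0.9, -0.5, 0, -1],
)

```text
time_s: 13.2
ee_pos: [0.5138, -0.123, 0.0538]
eef_rot: [2.322, 2.111, 0.004]
force: [1.0, -0.1, -1.8]
opening: 0.023
```

Run:
```python
from plant import env
from h import *
w=l2w((-.122,-.0895));  rel(env,[*w,.053],RK[2]+np.pi/2); print(w2l(env.get_obs()["ee_pos"]))
c=cam(env,"scene");im=c["color"]
cv2.imwrite(f"pics/s11c.png",cv2.resize(im[220:350,260:430],None,fx=4.4,fy=4.4,interpolation=cv2.INTER_CUBIC))
```

```text
t 13.2 ee [ 0.5138 -0.123   0.0538] toolx yaw 84.54 toolz [ 4.1e-03 -4.0e-04 -1.0e+00] F [ 0.99 -0.06 -1.75] open 0.023 j6 -0.26
-> turn [ 0.24  0.   -0.04] shift cm [ 0.05 -0.05  0.08] |t| 0.11
[[-0.12148724 -0.09003253]]
```

View pics/s11c.png

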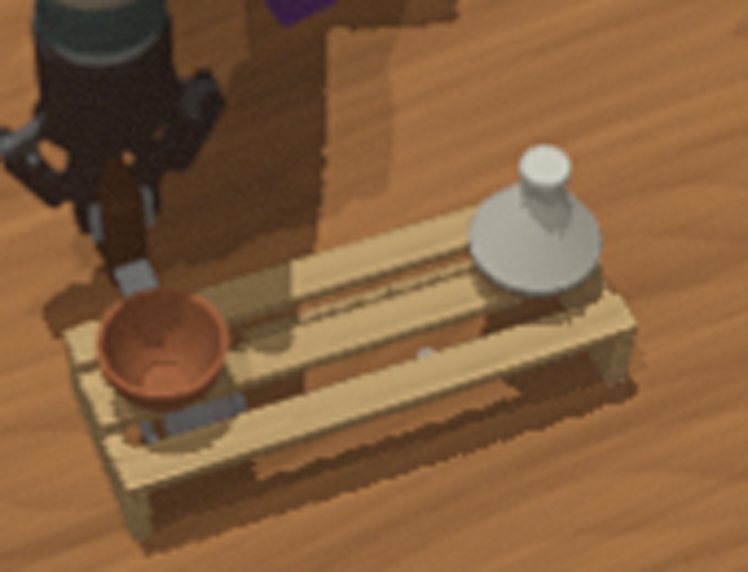

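servo_tool(
  targets=[0, 0, 0, 0, -0.2, 0, -1, 0, 0, 0, 0, -0.4, 0, -1, 0, 0, 0, 0, -0.6, 0, -1, 0, 0, 0, 0, -0.8, 0, -1, 0, 0, 0, 0, -1, 0, -1],
)

```text
time_s: 13.75
ee_pos: [0.5035, -0.1217, 0.0537]
eef_rot: [2.322, 2.112, 0.004]
force: [0.8, 0.0, -2.2]
opening: 0.0231
```

servo_tool(
  targets=[0, 0, 0, 0, -0.15, 0, -1, 0, 0, 0, 0, -0.3, 0, -1, 0, 0, 0, 0, -0.45, 0, -1, 0, 0, 0, 0, -0.6, 0, -1, 0, 0, 0, 0, -0.75, 0, -1],
)

```text
time_s: 14.25
ee_pos: [0.4961, -0.121, 0.0536]
eef_rot: [2.323, 2.112, 0.004]
force: [1.0, 0.5, -1.4]
opening: 0.0232
```

Run:
```python
from plant import env
from h import *
w=l2w((-.139,-.0895));  rel(env,[*w,.053],RK[2]+np.pi/2); print(w2l(env.get_obs()["ee_pos"]))
c=cam(env,"top");im=c["color"]
cv2.imwrite(f"pics/t12c.png",cv2.resize(im[110:230,250:430],None,fx=4.4,fy=4.4,interpolation=cv2.INTER_CUBIC))
```

```text
t 14.25 ee [ 0.4961 -0.121   0.0536] toolx yaw 84.56 toolz [ 3.7e-03  1.0e-04 -1.0e+00] F [ 1.01  0.46 -1.39] open 0.0232 j6 -0.27
-> turn [ 0.21 -0.03 -0.02] shift cm [0.02 0.03 0.06] |t| 0.07
[[-0.13925594 -0.08973815]]
```

View pics/t12c.png

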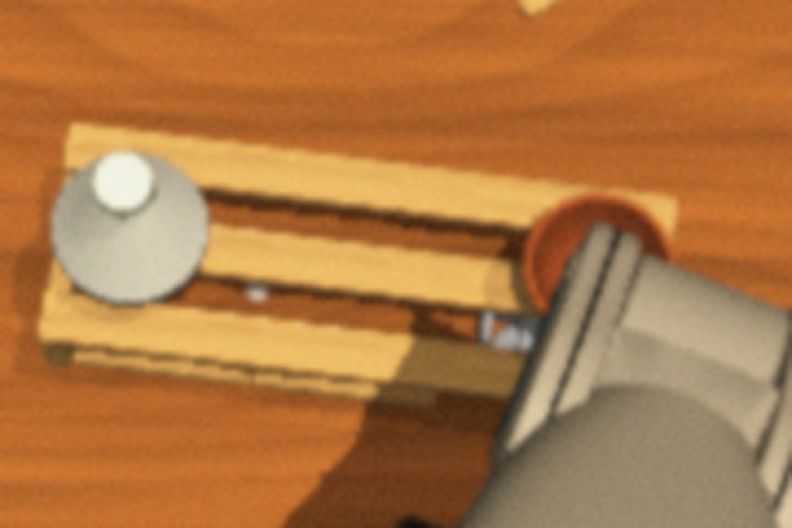

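servo_tool(
  targets=[0, 0, 0, 0, -0.15, 0, -1, 0, 0, 0, 0, -0.3, 0, -1, 0, 0, 0, 0, -0.45, 0, -1, 0, 0, 0, 0, -0.6, 0, -1, 0, 0, 0, 0, -0.75, 0, -1],
)

```text
time_s: 14.8
ee_pos: [0.4886, -0.1203, 0.0536]
eef_rot: [2.323, 2.112, 0.004]
force: [1.2, -0.1, -2.2]
opening: 0.023
```

servo_tool(
  targets=[0, 0, 0, 0, -0.2, 0, -1, 0, 0, 0, 0, -0.4, 0, -1, 0, 0, 0, 0, -0.6, 0, -1, 0, 0, 0, 0, -0.8, 0, -1, 0, 0, 0, 0, -1, 0, -1],
)

```text
time_s: 15.3
ee_pos: [0.4786, -0.1194, 0.0535]
eef_rot: [2.323, 2.112, 0.004]
force: [0.7, 0.1, -1.7]
opening: 0.023
```

Run:
```python
from plant import env
from h import *
w=l2w((-.139,-.0895));  rel(env,[*w,.053],RK[2]+np.pi/2); print(w2l(env.get_obs()["ee_pos"]))
c=cam(env,"scene");im=c["color"]
cv2.imwrite(f"pics/s13c.png",cv2.resize(im[200:350,240:410],None,fx=4,fy=4,interpolation=cv2.INTER_CUBIC))
```

```text
t 15.3 ee [ 0.4786 -0.1194  0.0535] toolx yaw 84.56 toolz [ 3.5e-03  1.0e-04 -1.0e+00] F [ 0.68  0.09 -1.73] open 0.023 j6 -0.28
-> turn [ 0.2  -0.03 -0.02] shift cm [0.02 1.79 0.06] |t| 1.79
[[-0.15690601 -0.0897256 ]]
```

View pics/s13c.png

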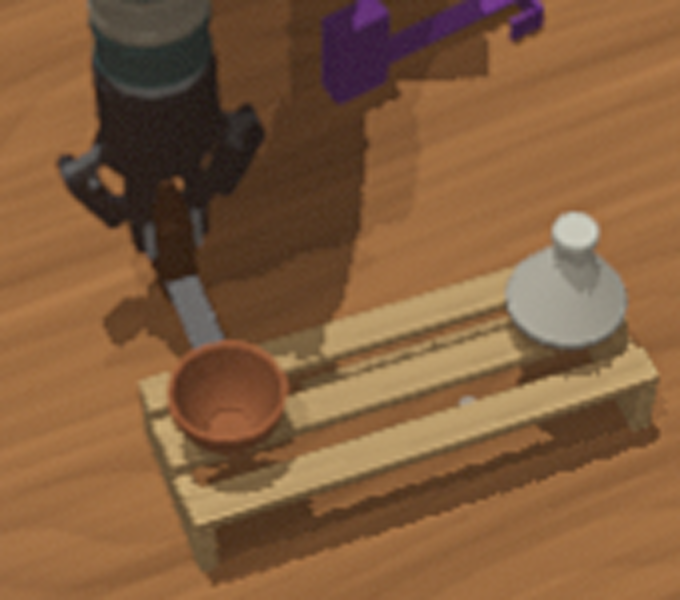

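servo_tool(
  targets=[0, 0, 0, 0, -0.4, 0, -1, 0, 0, 0, 0, -1.1, 0, -1, 0, 0, 0, 0, -1.8, 0, -1, 0, 0, 0, 0, -2.5, 0, -1, 0, 0, 0, 0, -3.2, 0, -1],
)

```text
time_s: 15.85
ee_pos: [0.4462, -0.1163, 0.0534]
eef_rot: [2.323, 2.112, 0.004]
force: [1.3, -0.6, -1.4]
opening: 0.0231
```

servo_tool(
  targets=[0, 0, 0, 0, -0.7, 0, -1, 0, 0, 0, 0, -1.5, 0, -1, 0, 0, 0, 0, -2.3, 0, -1, 0, 0, 0, 0, -3, 0, -1, 0, 0, 0, 0, -3.4, 0, -1],
)

```text
time_s: 16.35
ee_pos: [0.4119, -0.1129, 0.0531]
eef_rot: [2.323, 2.112, 0.004]
force: [0.3, 0.1, -1.5]
opening: 0.0231
```

servo_tool(
  targets=[0, 0, 0, 0, -0.3, 0, -1, 0, 0, 0, 0, -0.6, 0, -1, 0, 0, 0, 0, -0.8, 0, -1, 0, 0, 0, 0, -0.9, 0, -1, 0, 0, 0, 0, -0.9, 0, -1],
)

```text
time_s: 16.85
ee_pos: [0.4038, -0.1122, 0.0532]
eef_rot: [2.323, 2.112, 0.004]
force: [-0.3, 0.8, -2.0]
opening: 0.0232
```

Run:
```python
from plant import env
from h import *
w=l2w((-.139,-.0895));  rel(env,[*w,.053],RK[2]+np.pi/2); print(w2l(env.get_obs()["ee_pos"]))
c=cam(env,"scene");im=c["color"]
cv2.imwrite(f"pics/s14c.png",cv2.resize(im[170:350,200:410],None,fx=3.3,fy=3.3,interpolation=cv2.INTER_CUBIC))
c=cam(env,"top");im=c["color"]
cv2.imwrite(f"pics/t14c.png",cv2.resize(im[110:260,250:450],None,fx=4,fy=4,interpolation=cv2.INTER_CUBIC))
```

```text
t 16.85 ee [ 0.4038 -0.1122  0.0532] toolx yaw 84.56 toolz [ 2.9e-03  2.0e-04 -1.0e+00] F [-0.28  0.83 -1.98] open 0.0232 j6 -0.33
-> turn [ 0.17 -0.03 -0.02] shift cm [0.02 9.3  0.04] |t| 9.3
[[-0.23200352 -0.08966859]]
```

View pics/s14c.png

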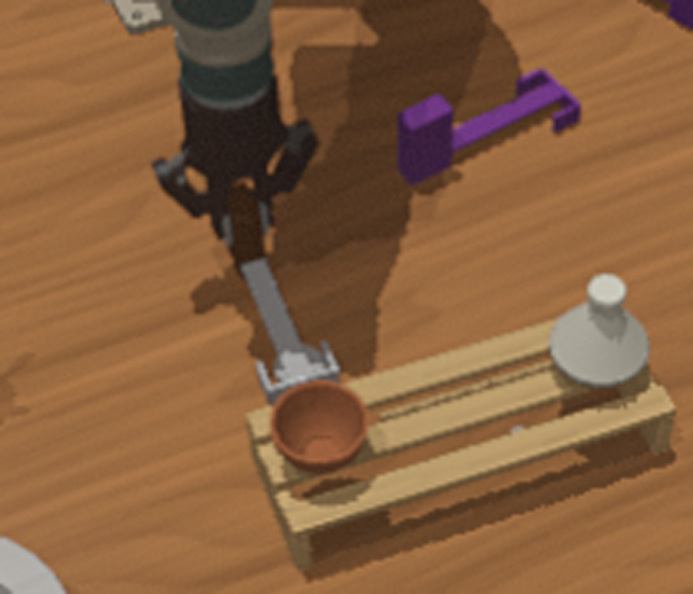

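View pics/t14c.png

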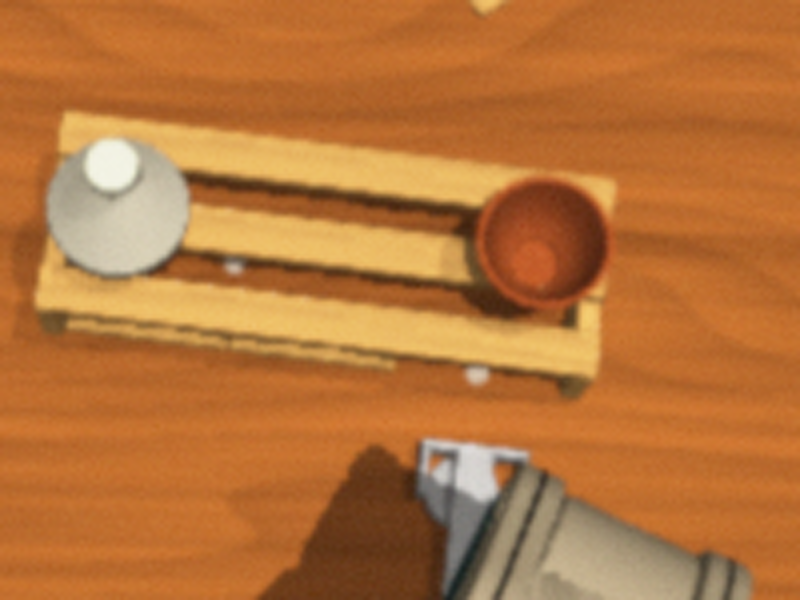

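servo_tool(
  targets=[0, 0, 0, 0.1, 0.2, 0, -1, 0, 0, 0, 0.2, 0.5, 0, -1, 0, 0, 0, 0.2, 0.6, 0, -1, 0, 0, 0, 0.2, 0.6, -1, -1, 0, 0, 0, 0.2, 0.6, -2.5, -1],
)

```text
time_s: 17.45
ee_pos: [0.4092, -0.1104, 0.0782]
eef_rot: [-2.324, -2.114, -0.002]
force: [-0.4, -0.8, -1.0]
opening: 0.0229
```

servo_tool(
  targets=[0, 0, 0, 0, 0, -1.5, -1, 0, 0, 0, -2, 0, -2, -1, 0, 0, 0, -5, 0, -2, -1, 0, 0, 0, -8.5, 0, -2, -1, 0, 0, 0, -12, 0, -2, -1],
)

```text
time_s: 17.95
ee_pos: [0.3988, -0.2315, 0.0992]
eef_rot: [2.321, 2.112, 0.005]
force: [0.4, -0.7, -1.1]
opening: 0.0233
```

Run:
```python
from plant import env
from h import *
rel(env,[.40,-.23,.0515],RK[2]+np.pi/2); print(w2l(env.get_obs()["ee_pos"]))
c=cam(env,"top");im=c["color"]; cv2.imwrite("pics/t15.png",im)
c=cam(env,"scene");im=c["color"]; cv2.imwrite("pics/s15.png",im[100:380,120:440])
rel(env,[.40,-.23,.0515],RK[2]+np.pi/2)
```

```text
t 17.95 ee [ 0.3988 -0.2315  0.0992] toolx yaw 84.61 toolz [ 4.4e-03 -5.0e-04 -1.0e+00] F [ 0.38 -0.73 -1.15] open 0.0233 j6 -0.57
-> turn [0.25 0.01 0.03] shift cm [0.16 0.09 4.77] |t| 4.77
[[-0.22577071 -0.20889322]]
t 18.05 ee [ 0.4    -0.2348  0.0998] toolx yaw 84.32 toolz [ 0.0064 -0.0041 -1.    ] F [-0.   -0.55 -1.46] open 0.0227 j6 -0.57
-> turn [ 0.39  0.2  -0.26] shift cm [ 0.49 -0.08  4.82] |t| 4.85
```

View pics/t15.png

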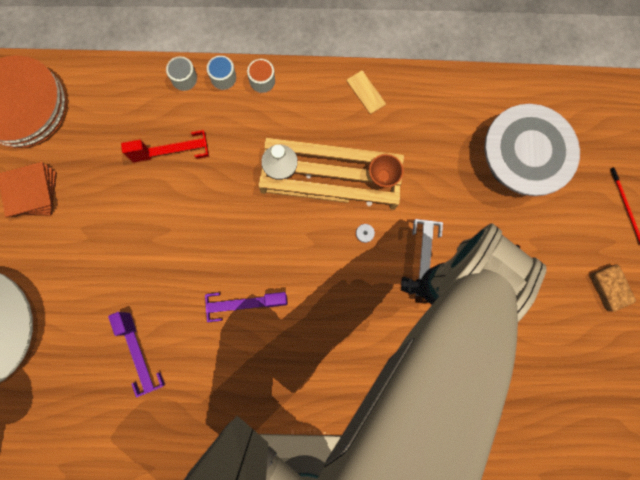

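View pics/s15.png

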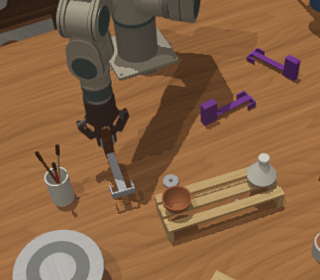

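servo_tool(
  targets=[0, 0, 0, 0, 0, 1.5, -1, 0, 0, 0, 0, 0, 3, -1, 0, 0, 0, 0, 0, 4, -1, 0, 0, 0, 0, 0, 4.4, -1, 0, 0, 0, 0, 0, 4.4, -1],
)

```text
time_s: 18.55
ee_pos: [0.3985, -0.2297, 0.0539]
eef_rot: [2.323, 2.113, 0.004]
force: [0.4, -0.6, -1.3]
opening: 0.0228
```

servo_tool(
  targets=[0, 0, 0, 0, 0, 0.1, -1, 0, 0, 0, 0, 0, 0.2, -1, 0, 0, 0, 0, 0, 0.3, -1, 0, 0, 0, 0, 0, 0.3, -1, 0, 0, 0, 0, 0, 0.3, -1],
)

```text
time_s: 19.05
ee_pos: [0.3989, -0.2304, 0.0514]
eef_rot: [2.322, 2.112, 0.004]
force: [0.1, -0.9, -2.0]
opening: 0.0233
```

Run:
```python
from plant import env
from h import *
rel(env,[.40,-.23,.0505],RK[2]+np.pi/2)
```

```text
t 19.05 ee [ 0.3989 -0.2304  0.0514] toolx yaw 84.56 toolz [ 0.0037 -0.     -1.    ] F [ 0.14 -0.86 -2.  ] open 0.0233 j6 -0.57
-> turn [ 0.21 -0.02 -0.02] shift cm [0.05 0.1  0.09] |t| 0.14
```

Still unloaded, about 1 mm to go; lower the rest and open.

servo_tool(
  targets=[0, 0, 0, 0, 0, 0.05, -1, 0, 0, 0, 0, 0, 0.1, -1, 0, 0, 0, 0, 0, 0.1, -1, 0, 0, 0, 0, 0, 0.1, -0.2, 0, 0, 0, 0, 0, 0.1, 0.2],
  force=20,
)

```text
time_s: 19.55
ee_pos: [0.3991, -0.2305, 0.0503]
eef_rot: [2.322, 2.112, 0.004]
force: [0.6, -0.7, -0.4]
opening: 0.0472
```

servo_tool(
  targets=[0, 0, 0, 0, 0, 0, 0.4, 0, 0, 0, 0, 0, 0, 0.5, 0, 0, 0, 0, 0, -2, 0.5, 0, 0, 0, 0, 0, -6, 0.5, 0, 0, 0, 0, 0, -10, 0.5],
)

```text
time_s: 20.05
ee_pos: [0.3976, -0.2296, 0.1505]
eef_rot: [-2.324, -2.113, -0.004]
force: [0.4, 0.1, -0.7]
opening: 0.0639
```

servo_tool(
  targets=[0, 0, 0, 0, -2, -5, 0.5, 0, 0, 0, 0, -2, -8, 0.5, 0, 0, 0, 0, -2, -8, 0.5, 0, 0, 0, 0, -2, -8, 0.5, 0, 0, 0, 0, -2, -8, 0.5],
)

```text
time_s: 20.55
ee_pos: [0.3777, -0.2279, 0.2289]
eef_rot: [2.324, 2.114, 0.004]
force: [-1.1, 0.6, -0.0]
opening: 0.0641
```

Run:
```python
from plant import env
from h import *
o=env.get_obs();print(o["ee_pos"],o["opening"],o["force"])
c=cam(env,"top");t=c;im=c["color"]; cv2.imwrite("pics/t16c.png",cv2.resize(im[130:310,250:450],None,fx=3.3,fy=3.3,interpolation=cv2.INTER_CUBIC)); 
c=cam(env,"scene");im=c["color"]; cv2.imwrite("pics/s16.png",cv2.resize(im[220:320,190:340],None,fx=5,fy=5,interpolation=cv2.INTER_CUBIC))
print("disc",w2l(pix2w(t,[(365.5,233)],.01))*1e3)
c=cam(env,"wrist");cv2.imwrite("pics/w16.png",c["color"])
```

```text
[ 0.3776707  -0.22785348  0.22889056] 0.06410155492397795 [-1.12742994  0.63057813 -0.01315054]
disc [[-107.48494531  -89.8042922 ]]
```

View pics/t16c.png

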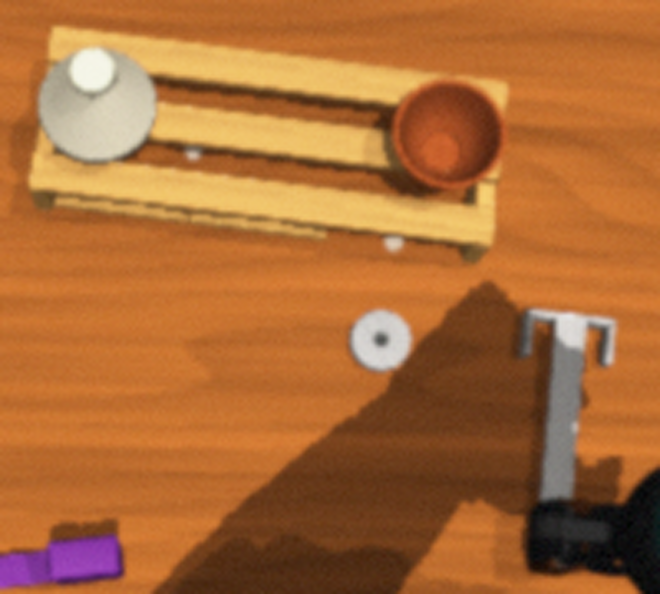

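View pics/s16.png

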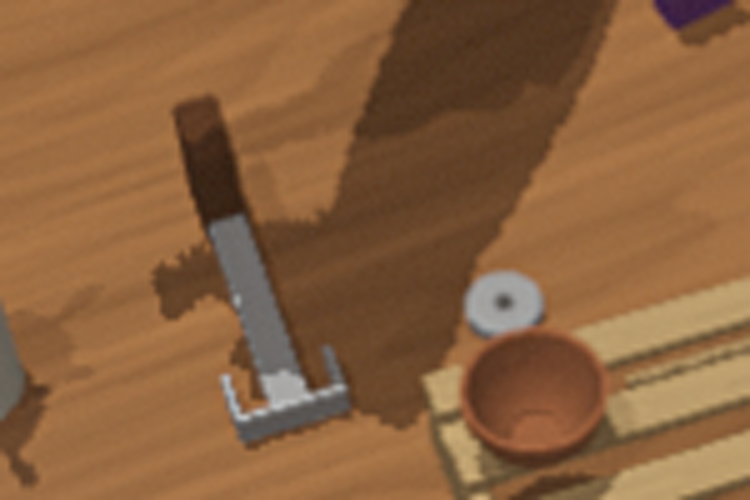

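View pics/w16.png

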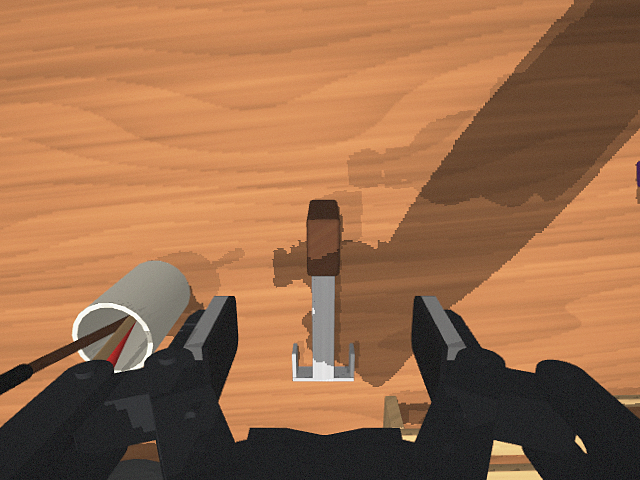

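Run:
```python
from plant import env
print(env.job_done(), env.get_obs()["time_s"])
```

```text
the job is handed in; nothing more can be done
the job is handed in; nothing more can be done
```

The disc is out through the open right bay and lies in front of the rack. The probe is set down and released, and I handed the job in after about 21 s of the 72 s allowed. `env.job_done()` gave no verdict.

- **Finding the bay:** The top camera showed the rail ending about 45 mm right of the rack's middle, so I took the right-hand bay as open. I reached in over the rail, lowered the cup behind the disc, moved it sideways to that bay and pulled slowly. The sideways force readings stayed within about 1.5 N, which is sensor noise, so nothing pressed against the rail. I did not feel along the rail itself.
- **Disc:** The last pictures show it lying flat about 62 mm in front of the rack's front edge and 90 mm right of its middle line.
- **Probe:** It stands level and released, with its cup about 37 mm in front of the front edge. It is well clear of the disc and the jar.
- **Ware and jar:** The tagine and bowl look unmoved in the last pictures, and nothing was seen to touch the jar. I did not measure any of them to the millimetre.
- **Disagreement between cameras:** The two fixed cameras placed things up to about 6 mm apart. I placed the cup relative to the disc within the same picture, where both cameras agreed to about 1 mm.

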